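Ring for the packer and point out the broken brittle slab

ROBOT

A 7-joint arm with a two-finger parallel gripper is mounted at the origin on the work surface. World frame = base frame: x ahead of the robot, y to its left, z up, the work surface at z = 0. Lengths are in m, angles in rad, forces in N, time in s.
With the tool pointing down it reaches from about 0.35 to 0.9 m from the base axis. Payload 19.9 kg.
Tool frame: the origin (TCP) lies on the centre line of the jaws, within the pads' length; the fingertips stand 11 mm ahead of it and the grasp point (between the pads) lies 8 mm behind it; y points along the fingers, z is the direction in which the jaws open and shut, and the axes are right-handed (so a half turn about y gives the same grasp; the last joint's range is limited). The gripper opens to 85 mm and grips with 20 to 120 N. Pads are 22 mm wide; open, the fingers measure 114 mm over their backs; the gripper's body (76 mm by 85 mm) begins 54 mm behind the grasp point. The pads swing forward as they close: fully open they stand 13 mm farther back than shut.
Start: joints at [-1.357, 0.417, -0.01, 1.614, 0.005, 1.111, -0.053], TCP at [0.158, 0.605, 0.242] pointing down, gripper open.
Joint ranges: [-2.81, 2.81], [-0.39, 2.02], [-1.27, 1.25], [0.06, 2.57], [-1.19, 4.33], [0.19, 2], [-2.82, 2.82]. Speed limits (rad/s): [1.89, 1.89, 2.39, 2.39, 3.01, 3.01, 3.01].

INTERFACE

Orientations are given as a rotation vector (axis times angle).
In Python, from cell import state, get_image, hand_in, silhouettes, landmark_of gives the robot as it stands.
- The arm moves only by the tool arm_command, never from a script. Its argument "plan" is a list of rows, each an object of numbers: "ax", "ay", "az": the turn, a rotation vector about the tool's x, y, z in degrees; "dx", "dy", "dz": the shift along the tool's x, y, z in m; "gripper": the opening, from 0 (shut) to 1 (fully open). In form: [{"ax": .., "ay": .., "az": .., "dx": .., "dy": .., "dz": .., "gripper": ..}, ...]. A call has 1 to 12 rows; each row shifts and turns the pose as measured when the row begins, along the tool's axes as they then stand; what a row does not reach is not made up. A row lasts 1/8 s, in which the tool goes at most 62.5 mm and 10.7 degrees, less where a joint would pass 70% of its speed; a pose out of reach is approached as far as the arm can. A call with a gripper value outside its range is refused whole. The fingers move at their own pace and stop on an object; "newtons" is the grip in N (left out, the last holds). Time passes only in rows, so rows that do not move let the fingers close. It gives the time, the measured TCP pose, the force and the opening at its end, in the units of the state.
- state(): the state, without advancing time (a new reading comes with each control period).
- get_image(name): name is "side" or "top"; returns a dict with "image" (400x640x3 uint8, red, green, blue), "depth" (400x640 float32, m along the optical axis (not along the pixel's ray), 0 where there is no reading), "mtx" (3x3 intrinsics, pixels), "eye" and "rotation" of the camera in the world. Camera axes: x right, y down, z forward; pixel columns grow to the right and rows downward; lengths in m; the calibration is good to about 2 mm. A picture is of the moment at which its call begins.
- hand_in(): hands the job in, once; it reports no verdict.
Trained networks look in the newest picture that a camera, given by its name, has taken for a name from the list of things; names that differ only in an ending like _2 or _b are one class to them, and where a whole thing is asked for, a point or a joint stands for the part that bears it (a point fixed in the world has none). Each returns a list of dicts, best first, with "score" (0 to 1); they miss things now and then, are a little off and sometimes report something else, mostly with a low value. They report only what shows in the picture. A call takes as long as a camera call. They do not tell look-alikes from the thing itself.
- silhouettes(camera, thing): "mask" (400x640 bool, what is visible of it).
- landmark_of(camera, thing): "location" ([x, y, z] in m, in world coordinates, good to about 4 mm: a listed point, or the origin of a listed thing).
The state is a dict: "time_s": time; "qpos": joint angles; "qvel": joint speeds; "tau": joint torques, N m; "tool_pos": TCP position; "tcp_rot": TCP orientation; "force": force on the tool from outside, world axes, zero at the start; "ft_torque": the same for the moment, N m; "opening": opening from 0.0 (shut) to 1.0 (fully open).
Only numpy, scipy, OpenCV 4.12 (cv2) and the standard library are available. Lean on these libraries where they do the work, as an engineer would, in place of code of your own. Each camera call takes 0.05 s, during which the arm holds its last target.

TASK

Press the knob of the counter bell right down and let it go to call the packer, then point at the one brittle slab that has a corner broken off: hold the fingertips still for two seconds a few centimetres above its middle, without touching it. Then draw the hand back, at least 20 cm away from that slab, so that the packer can take it. Nothing is picked up or moved, no slab is touched, and the hand never comes down low over a whole slab.

Things in the scene. Friction and masses are not known exactly. Their poses are not given: they have to be found in the camera images.
- bell_top (a point): Middle of the top of the bell's round steel knob, 24 mm across, about 64 mm above the table when up. The bell is a silvery dome on a black foot 88 mm across, fixed to the table, at one side of the slabs; its knob stands 18 mm proud of the dome. The point sinks with the knob.
- bell_knob (a joint): How far the bell's knob is pushed down, in m: 0 up, 0.007 right down. It goes straight down against a spring of about 2 N at first and 4 N right down, where it meets a hard stop, and springs back by itself.
- broken: The slab with a corner broken off: same brittle, 18 mm thick, outline 66 x 120 mm (its x, its y), with the corner at its +x, +y missing, a bite of 36 mm (x) by 46 mm (y). Loose, flat on the table. Origin: centre of the full outline, on the underside; z up.
- broken_mid (a point): Middle of the broken slab's remaining top face, 18 mm above the table: the point to point at.
- whole_a: A whole slab of puffed-grain brittle, a loose rectangle 66 x 120 mm (its x, its y), 18 mm thick, lying flat on the table. Origin: centre of its underside. One of the three whole ones; must not be touched or pointed at.
- whole_b: A whole slab of puffed-grain brittle, a loose rectangle 66 x 120 mm (its x, its y), 18 mm thick, lying flat on the table. Origin: centre of its underside. One of the three whole ones; must not be touched or pointed at.
- whole_c: A whole slab of puffed-grain brittle, a loose rectangle 66 x 120 mm (its x, its y), 18 mm thick, lying flat on the table. Origin: centre of its underside. One of the three whole ones; must not be touched or pointed at.
- bowl: A loose white bowl, 104 mm across, 45 mm high, on the other side of the slabs from the bell. Origin: centre of its underside. Leave alone.
- jar: A loose amber glass jar, 64 mm across, 85 mm high, beyond the slabs. Origin: centre of its underside. Leave alone.
- spatula: A loose spatula lying flat beyond the slabs, roughly across (its x, the long way, along the table's y). Leave alone.
Things that resemble listed ones, but are neither listed nor needed, are in the scene too. Leave any blue look-alike of the whole_b alone.

How it is judged:
By the outcome, as a careful person would: the job done as asked, in the order asked, and still so for the second after the job is handed in, with the robot touching nothing.
It also fails if it takes over 43 s, if anything falls off the work surface, if the arm or the gripper's body presses on something with over 40 N, if the wrist force passes 120 N, or if a joint passes its speed limit or range.

## Working session

There is one attempt and no reset: what is moved stays moved. The work goes in short steps, Python scripts to look and compute and a tool call to move; the robot and the scene stay as the last step left them, time stands still between calls to the robot, and variables do not carry over. Pictures are saved under pics/ and viewed, and the job is handed in when it is done.

Besides the shell and the picture viewer there is one more tool, called after "Emit:" in YAML: its name, and indented under it one key for each argument. arm_command: Moves the arm, as the interface text tells. Its arguments: {"type":"object","properties":{"plan":{"type":"array","items":{"type":"object","properties":{"ax":{"type":"number"},"ay":{"type":"number"},"az":{"type":"number"},"dx":{"type":"number"},"dy":{"type":"number"},"dz":{"type":"number"},"gripper":{"type":"number"}}}},"newtons":{"type":"number"}},"required":["plan"]}

```bash
mkdir -p pics; python3 - <<'E'
from cell import *
import cv2,numpy as np
s=state();print({k:np.round(v,3) for k,v in s.items()})
for c in("top","side"):
    d=get_image(c);cv2.imwrite(f"pics/{c}0.png",d["image"][:,:,::-1])
    print(c,d["eye"],np.round(d["rotation"],3),d["mtx"])
    for t in("bell_top","broken","broken_mid","whole_a"):
        try:
            print(t,[(round(float(r["score"]),2),np.round(r["location"],3)) for r in landmark_of(c,t)])
        except Exception as e: print(t,e)
E
```

```text
{'time_s': np.float64(0.0), 'qpos': array([-1.357,  0.418, -0.01 ,  1.614,  0.005,  1.111, -0.053]), 'qvel': array([ 0.001, -0.   , -0.   , -0.   ,  0.001,  0.001,  0.   ]), 'tau': array([-1.0000e-03, -8.6444e+01,  6.7800e-01, -4.3492e+01,  1.9000e-02,
        7.0000e-03,  0.0000e+00]), 'tool_pos': array([0.158, 0.604, 0.242]), 'tcp_rot': array([-1.563,  0.201, -0.201]), 'force': array([ 0.52 , -0.589,  1.01 ]), 'ft_torque': array([-0.017,  0.022,  0.021]), 'opening': np.float64(1.001)}
top [0.31340178 0.00440906 1.10328399] [-2.133  2.086 -0.221] [[401.10068496   0.         315.69883434]
 [  0.         401.10068496 199.82737936]
 [  0.           0.           1.        ]]
bell_top [(0.61, array([ 0.483, -0.268,  0.063]))]
broken [(0.57, array([0.46 , 0.08 , 0.002]))]
broken_mid [(0.62, array([0.454, 0.071, 0.018]))]
whole_a [(0.97, array([ 0.326, -0.154,  0.002])), (0.94, array([0.64 , 0.095, 0.001])), (0.83, array([ 0.636, -0.121,  0.001])), (0.57, array([ 0.477, -0.085, -0.001]))]
side [ 0.23690319 -0.62712406  0.69908921] [-2.263  0.487 -0.232] [[456.40331121   0.         320.85122224]
 [  0.         456.40331121 201.51119402]
 [  0.           0.           1.        ]]
bell_top [(0.47, array([ 0.478, -0.271,  0.06 ])), (0.37, array([ 0.46 ,  0.081, -0.004])), (0.29, array([0.523, 0.321, 0.   ]))]
broken [(0.81, array([0.46 , 0.08 , 0.001]))]
broken_mid [(0.71, array([0.457, 0.069, 0.018]))]
whole_a [(0.95, array([ 0.329, -0.16 , -0.001])), (0.87, array([ 0.639, -0.121, -0.002])), (0.61, array([0.637, 0.094, 0.002])), (0.59, array([ 0.474, -0.088,  0.001]))]
```

View pics/top0.png

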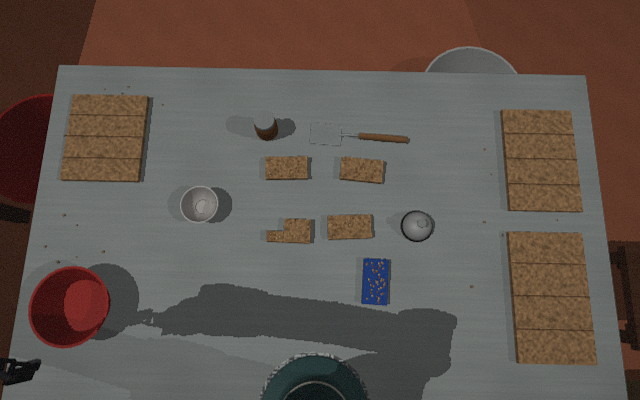

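View pics/side0.png

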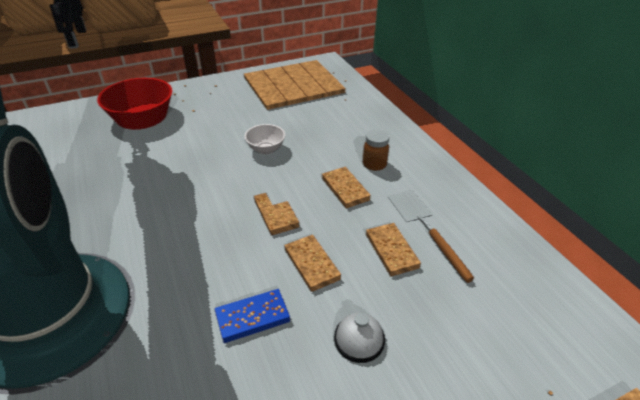

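The top view shows four brown slabs, at (287,168), (362,169), (350,227) and (290,231). Only the one at (290,231) has a missing corner, at its upper left, so it fits "broken". The blue tablet at (376,281) is the look-alike. The bell is at (417,225), with its knob near (418,219). I'll enlarge both and measure them with depth.

```bash
cat > h.py <<'E'
from cell import *
import cv2,numpy as np
from scipy.spatial.transform import Rotation as R
def cloud(d):
    z=d["depth"].astype(float);v,u=np.mgrid[:400,:640];K=d["mtx"]
    p=np.stack([(u-K[0,2])/K[0,0]*z,(v-K[1,2])/K[1,1]*z,z],-1)
    rot=np.array(d["rotation"]); M=rot if rot.shape==(3,3) else R.from_rotvec(rot).as_matrix()
    P=p@M.T+d["eye"];P[z==0]=np.nan;return P
E
python3 - <<'E'
from h import *
crops=[]
for c,b in(("top",[(255,205,320,250),(390,200,450,250)]),("side",[(240,180,310,245),(325,290,395,370)])):
    d=get_image(c);P=cloud(d)
    for x0,y0,x1,y1 in b: crops.append(cv2.resize(d["image"][y0:y1,x0:x1,::-1],(390,290),interpolation=cv2.INTER_CUBIC))
    m=(abs(P[...,0]-.48)<.05)&(abs(P[...,1]+.27)<.05)
    for lo,hi in((.055,.075),(.060,.075),(.015,.075)):
        q=P[m&(P[...,2]>lo)&(P[...,2]<hi)];print(c,"bell",lo,len(q),q.mean(0).round(4) if len(q) else 0, (q.min(0).round(3),q.max(0).round(3)) if len(q) else 0)
    m=(abs(P[...,0]-.46)<.06)&(abs(P[...,1]-.08)<.08)&(P[...,2]>.013)&(P[...,2]<.03)
    q=P[m];print(c,"broken",len(q),q.mean(0).round(4),q.min(0).round(3),q.max(0).round(3))
    print(cv2.minAreaRect((q[:,:2]*1000).astype(np.float32)))
    table=P[(abs(P[...,0]-.4)<.03)&(abs(P[...,1]-.08)<.05)];print("table z",np.nanmedian(table[:,2]))
    r=silhouettes(c,"bell_top");print([(round(float(k["score"]),2),np.argwhere(k["mask"]).mean(0).round(),k["mask"].sum()) for k in r])
cv2.imwrite("pics/crops.png",np.vstack([np.hstack(crops[:2]),np.hstack(crops[2:])]))
s=state();print(R.from_rotvec(s["tcp_rot"]).as_matrix().round(3))
E
```

```text
top bell 0.055 64 [ 0.4818 -0.2689  0.0623] (array([ 0.472, -0.279,  0.057]), array([ 0.494, -0.258,  0.068]))
top bell 0.06 52 [ 0.482  -0.2692  0.0631] (array([ 0.472, -0.279,  0.06 ]), array([ 0.493, -0.258,  0.068]))
top bell 0.015 635 [ 0.479  -0.2652  0.037 ] (array([ 0.443, -0.306,  0.015]), array([ 0.519, -0.231,  0.068]))
top broken 790 [0.457  0.0722 0.0167] [0.428 0.022 0.013] [0.494 0.142 0.022]
((461.3412780761719, 81.81421661376953), (119.5083999633789, 66.46288299560547), 88.4846420288086)
table z -0.00152631634530076
[]
side bell 0.055 165 [ 0.4783 -0.2735  0.0626] (array([ 0.467, -0.284,  0.055]), array([ 0.49 , -0.26 ,  0.066]))
side bell 0.06 151 [ 0.4788 -0.2731  0.063 ] (array([ 0.467, -0.284,  0.06 ]), array([ 0.49 , -0.26 ,  0.066]))
side bell 0.015 1552 [ 0.4724 -0.2824  0.0371] (array([ 0.44 , -0.311,  0.015]), array([ 0.517, -0.236,  0.066]))
side broken 936 [0.4537 0.0664 0.0171] [0.424 0.018 0.013] [0.491 0.142 0.022]
((458.11138916015625, 79.5220718383789), (123.16219329833984, 65.8122329711914), 89.04974365234375)
table z -0.0005481361881058966
[(0.66, array([320., 361.]), np.int64(147))]
[[ 0.967 -0.     0.253]
 [-0.253 -0.     0.967]
 [ 0.    -1.    -0.   ]]
```

View pics/crops.png

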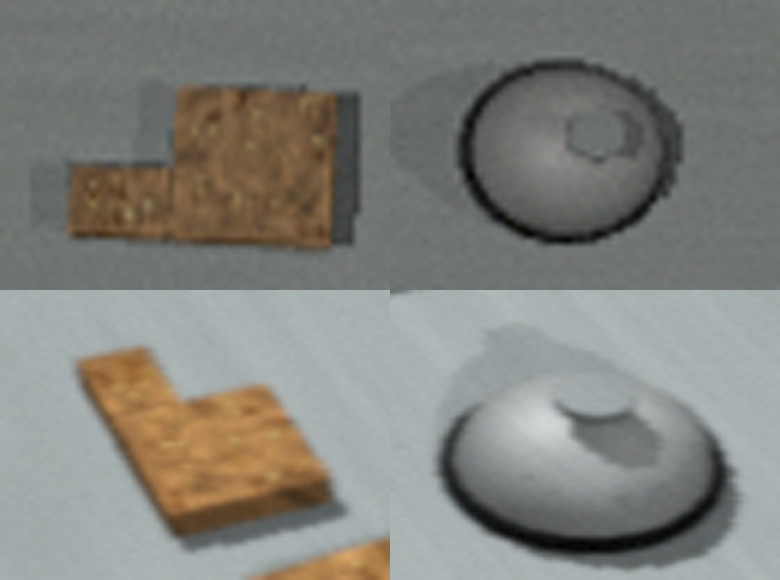

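The crops confirm it: the slab at (290,231) has lost its +x,+y corner, with its middle at about (0.456, 0.070). The knob is at about (0.480, -0.270, 0.064). Before swinging over, I'll check what stands tall along the arc.

```bash
python3 - <<'E'
from h import *
for c in("top","side"):
    P=cloud(get_image(c));r=np.hypot(P[...,0],P[...,1]);az=np.degrees(np.arctan2(P[...,1],P[...,0]))
    for a in range(-50,95,10):
        m=(r>.4)&(r<.8)&(az>=a)&(az<a+10)
        if m.sum()>5:print(c,a,m.sum(),round(float(np.nanmax(P[m][:,2])),3),end='; ')
    print()
E
```

```text
top -50 5624 0.02; top -40 5216 0.064; top -30 5172 0.066; top -20 5001 0.023; top -10 4978 0.023; top 0 4996 0.085; top 10 5161 0.089; top 20 5130 0.048; top 30 5214 0.048; top 40 5492 0.02; top 50 5753 0.072; top 60 6240 0.075; top 70 7070 0.35; top 80 5044 0.006; 
side -50 1638 0.003; side -40 12851 0.066; side -30 10603 0.066; side -20 8882 0.021; side -10 6199 0.021; side 0 5980 0.086; side 10 4372 0.086; side 20 4069 0.047; side 30 3284 0.046; side 40 3229 0.018; side 50 3062 0.073; side 60 3698 0.072; side 70 4400 0.349; side 80 3095 0.004; side 90 988 0.004;
```

Nothing on the arc stands above 9 cm, so a swing at a height of 0.24 m is clear.

Emit:
arm_command:
  plan:
    - {"dx":0.055,"dz":-0.003,"ay":5.5,"gripper":0}
    - {"dx":0.06,"dz":-0.003,"ay":5.5,"gripper":0}
    - {"dx":0.06,"dz":-0.003,"ay":5.5,"gripper":0}
    - {"dx":0.06,"dz":-0.003,"ay":5.5,"gripper":0}
    - {"dx":0.06,"dz":-0.003,"ay":5.5,"gripper":0}
    - {"dx":0.06,"dz":-0.003,"ay":5.5,"gripper":0}
    - {"dx":0.06,"dz":-0.003,"ay":5.5,"gripper":0}
    - {"dx":0.06,"dz":-0.003,"ay":5.5,"gripper":0}
  newtons: 20

```text
$.plan[0]: bad value
```

Emit:
arm_command:
  plan:
    - {"ax":0,"ay":5.5,"az":0,"dx":0.055,"dy":0,"dz":-0.003,"gripper":0}
    - {"ax":0,"ay":5.5,"az":0,"dx":0.06,"dy":0,"dz":-0.003,"gripper":0}
    - {"ax":0,"ay":5.5,"az":0,"dx":0.06,"dy":0,"dz":-0.003,"gripper":0}
    - {"ax":0,"ay":5.5,"az":0,"dx":0.06,"dy":0,"dz":-0.003,"gripper":0}
    - {"ax":0,"ay":5.5,"az":0,"dx":0.06,"dy":0,"dz":-0.003,"gripper":0}
    - {"ax":0,"ay":5.5,"az":0,"dx":0.06,"dy":0,"dz":-0.003,"gripper":0}
    - {"ax":0,"ay":5.5,"az":0,"dx":0.06,"dy":0,"dz":-0.003,"gripper":0}
    - {"ax":0,"ay":5.5,"az":0,"dx":0.06,"dy":0,"dz":-0.003,"gripper":0}
  newtons: 20

```text
time_s: 1.8
tool_pos: [0.5341, 0.3186, 0.2416]
tcp_rot: [-1.413, 0.81, -0.807]
force: [-0.5, -0.2, 0.7]
opening: 0.002
```

Emit:
arm_command:
  plan:
    - {"ax":0,"ay":5.5,"az":0,"dx":0.06,"dy":0,"dz":-0.009,"gripper":0}
    - {"ax":0,"ay":5.5,"az":0,"dx":0.06,"dy":0,"dz":-0.009,"gripper":0}
    - {"ax":0,"ay":5.5,"az":0,"dx":0.06,"dy":0,"dz":-0.009,"gripper":0}
    - {"ax":0,"ay":5.5,"az":0,"dx":0.06,"dy":0,"dz":-0.009,"gripper":0}
    - {"ax":0,"ay":5.5,"az":0,"dx":0.06,"dy":0,"dz":-0.009,"gripper":0}
    - {"ax":0,"ay":5.5,"az":0,"dx":0.06,"dy":0,"dz":-0.009,"gripper":0}
    - {"ax":0,"ay":5.5,"az":0,"dx":0.055,"dy":0,"dz":-0.009,"gripper":0}
    - {"ax":0,"ay":5.5,"az":0,"dx":0.055,"dy":0,"dz":-0.009,"gripper":0}
    - {"ax":0,"ay":5.5,"az":0,"dx":0.055,"dy":0,"dz":-0.009,"gripper":0}
    - {"ax":0,"ay":0,"az":0,"dx":0,"dy":0,"dz":0,"gripper":0}

```text
time_s: 3.05
tool_pos: [0.5284, -0.2156, 0.2414]
tcp_rot: [-1.008, 1.474, -1.476]
force: [0.7, -0.1, 0.3]
opening: 0.002
```

```bash
cat > go.py <<'E'
from h import *
import sys
t=np.array([float(a) for a in sys.argv[1:4]])
s=state();M=R.from_rotvec(s["tcp_rot"]).as_matrix()
print("t",s["time_s"],"pos",np.round(s["tool_pos"],4),"F",np.round(s["force"],2),"tool shift",(M.T@(t-s["tool_pos"])).round(4));print(M.round(3))
E
python3 go.py 0.480 -0.270 0.095; python3 - <<'E'
from h import *
for c in("top","side"):
    d=get_image(c);cv2.imwrite(f"pics/{c}1.png",d["image"][:,:,::-1])
    print([(round(float(r["score"]),2),np.round(r["location"],4)) for r in landmark_of(c,"bell_top")])
E
```

```text
t 3.05 pos [ 0.5284 -0.2156  0.2414] F [ 0.7  -0.05  0.32] tool shift [ 0.0685  0.1462 -0.0259]
[[-0.36   0.003  0.933]
 [-0.933  0.001 -0.36 ]
 [-0.002 -1.     0.003]]
[]
[(0.56, array([ 0.4785, -0.2721,  0.058 ]))]
```

Emit:
arm_command:
  plan:
    - {"ax":0,"ay":0,"az":0,"dx":0.04,"dy":0,"dz":-0.013,"gripper":0}
    - {"ax":0,"ay":0,"az":0,"dx":0.0285,"dy":0,"dz":-0.013,"gripper":0}
    - {"ax":0,"ay":0,"az":0,"dx":0,"dy":0.03,"dz":0,"gripper":0}
    - {"ax":0,"ay":0,"az":0,"dx":0,"dy":0.05,"dz":0,"gripper":0}
    - {"ax":0,"ay":0,"az":0,"dx":0,"dy":0.05,"dz":0,"gripper":0}
    - {"ax":0,"ay":0,"az":0,"dx":0,"dy":0.01,"dz":0,"gripper":0}
    - {"ax":0,"ay":0,"az":0,"dx":0,"dy":0,"dz":0,"gripper":0}

```text
time_s: 4.12
tool_pos: [0.4881, -0.2593, 0.0986]
tcp_rot: [-1.02, 1.453, -1.456]
force: [0.3, -0.1, 0.5]
opening: 0.001
```

```bash
python3 go.py 0.480 -0.270 0.075; python3 - <<'E'
from h import *
o=[]
for c,b in(("top",(340,150,460,250)),("side",(280,230,440,364))):
    d=get_image(c);x0,y0,x1,y1=b;o.append(cv2.resize(d["image"][y0:y1,x0:x1,::-1],(400,334),interpolation=cv2.INTER_CUBIC))
    # lowest finger points
    P=cloud(d);m=(abs(P[...,0]-.48)<.03)&(abs(P[...,1]+.27)<.03)&(P[...,2]>.073)&(P[...,2]<.11)
    q=P[m];print(c,len(q),q.min(0).round(3),q.max(0).round(3),q.mean(0).round(3))
cv2.imwrite("pics/b1.png",np.hstack(o))
E
```

```text
t 4.125 pos [ 0.4881 -0.2593  0.0986] F [ 0.31 -0.08  0.53] tool shift [ 0.013   0.0235 -0.0042]
[[-0.335  0.007  0.942]
 [-0.942  0.003 -0.335]
 [-0.005 -1.     0.005]]Traceback (most recent call last):
  File "<stdin>", line 7, in <module>
    return umr_minimum(a, axis, None, out, keepdims, initial, where)
ValueError: zero-size array to reduction operation minimum which has no identity
```

Emit:
arm_command:
  plan:
    - {"ax":0,"ay":0,"az":0,"dx":0.013,"dy":0.0,"dz":-0.004,"gripper":0}
    - {"ax":0,"ay":0,"az":0,"dx":0,"dy":0,"dz":0,"gripper":0}

```text
time_s: 4.42
tool_pos: [0.4809, -0.2715, 0.1017]
tcp_rot: [-1.017, 1.449, -1.458]
force: [0.6, 0.0, -0.1]
opening: 0.0
```

```bash
python3 go.py 0.480 -0.270 0.075; python3 - <<'E'
from h import *
o=[]
for c,b in(("top",(340,150,460,250)),("side",(280,230,440,364))):
    d=get_image(c);x0,y0,x1,y1=b;o.append(cv2.resize(d["image"][y0:y1,x0:x1,::-1],(400,334),interpolation=cv2.INTER_CUBIC))
    P=cloud(d);m=(abs(P[...,0]-.48)<.03)&(abs(P[...,1]+.27)<.03)&(P[...,2]>.073)&(P[...,2]<.11)
    q=P[m]
    if len(q):print(c,len(q),q.min(0).round(3),q.max(0).round(3),q.mean(0).round(3))
cv2.imwrite("pics/b1.png",np.hstack(o))
E
```

```text
t 4.425 pos [ 0.4809 -0.2715  0.1017] F [ 0.56  0.01 -0.08] tool shift [-0.001   0.0267 -0.0017]
[[-0.335  0.011  0.942]
 [-0.942  0.002 -0.335]
 [-0.006 -1.     0.01 ]]
side 105 [ 0.466 -0.284  0.09 ] [ 0.491 -0.261  0.11 ] [ 0.476 -0.279  0.103]
```

View pics/b1.png

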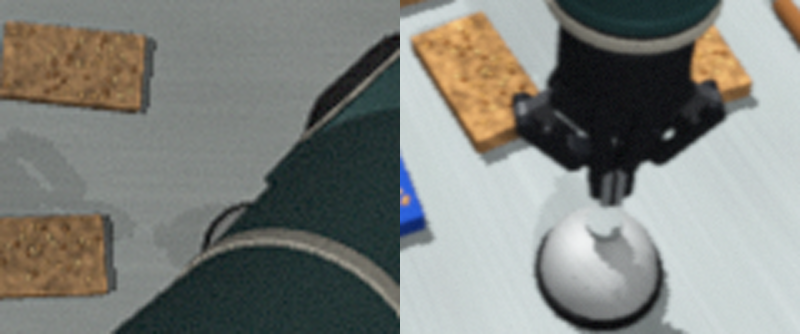

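The side view shows the shut fingertips right above the knob. They are at z ≈ 0.091 and the knob top is at 0.064. I'll lower gently and watch the force.

Emit:
arm_command:
  plan:
    - {"ax":0,"ay":0,"az":0,"dx":-0.001,"dy":0.015,"dz":-0.0015,"gripper":0}
    - {"ax":0,"ay":0,"az":0,"dx":0,"dy":0.006,"dz":0,"gripper":0}
    - {"ax":0,"ay":0,"az":0,"dx":0,"dy":0,"dz":0,"gripper":0}

```text
time_s: 4.9
tool_pos: [0.4808, -0.2683, 0.0787]
tcp_rot: [-1.018, 1.448, -1.456]
force: [-0.3, 0.0, -0.2]
opening: -0.001
```

```bash
python3 go.py 0.480 -0.270 0.068
```

```text
t 4.9 pos [ 0.4808 -0.2683  0.0787] F [-0.29  0.03 -0.19] tool shift [ 0.0019  0.0107 -0.0003]
[[-0.333  0.011  0.943]
 [-0.943  0.003 -0.333]
 [-0.006 -1.     0.01 ]]
```

Emit:
arm_command:
  plan:
    - {"ax":0,"ay":0,"az":0,"dx":0.002,"dy":0.004,"dz":0,"gripper":0}
    - {"ax":0,"ay":0,"az":0,"dx":0,"dy":0.003,"dz":0,"gripper":0}

```text
time_s: 5.15
tool_pos: [0.4803, -0.2704, 0.0714]
tcp_rot: [-1.018, 1.448, -1.456]
force: [-1.3, -0.4, 3.2]
opening: 0.0
```

Emit:
arm_command:
  plan:
    - {"ax":0,"ay":0,"az":0,"dx":0,"dy":0.003,"dz":0,"gripper":0}

```text
time_s: 5.28
tool_pos: [0.4803, -0.2705, 0.0683]
tcp_rot: [-1.018, 1.448, -1.456]
force: [-0.8, 0.5, 4.1]
opening: 0.002
```

Emit:
arm_command:
  plan:
    - {"ax":0,"ay":0,"az":0,"dx":0,"dy":0.003,"dz":0,"gripper":0}

```text
time_s: 5.4
tool_pos: [0.4807, -0.2707, 0.0669]
tcp_rot: [-1.016, 1.448, -1.456]
force: [-21.7, 15.6, 80.9]
opening: 0.001
```

The hard stop is reached: the force jumped to 81 N at z = 0.067, so the knob is right down. Now I release it straight up.

Emit:
arm_command:
  plan:
    - {"ax":0,"ay":0,"az":0,"dx":0,"dy":-0.006,"dz":0,"gripper":0}
    - {"ax":0,"ay":0,"az":0,"dx":0,"dy":-0.03,"dz":0,"gripper":0}
    - {"ax":0,"ay":0,"az":0,"dx":0,"dy":-0.05,"dz":0,"gripper":0}
    - {"ax":0,"ay":0,"az":0,"dx":0,"dy":-0.04,"dz":0,"gripper":0}
    - {"ax":0,"ay":0,"az":0,"dx":0,"dy":-0.03,"dz":0,"gripper":0}
    - {"ax":0,"ay":0,"az":0,"dx":0,"dy":0,"dz":0,"gripper":0}

```text
time_s: 6.15
tool_pos: [0.4789, -0.2715, 0.2278]
tcp_rot: [-1.015, 1.448, -1.456]
force: [-0.1, 0.5, -0.6]
opening: -0.001
```

```bash
python3 go.py 0.456 0.070 0.20; python3 - <<'E'
from h import *
d=get_image("side");P=cloud(d)
m=(abs(P[...,0]-.48)<.02)&(abs(P[...,1]+.27)<.02)&(P[...,2]>.05)&(P[...,2]<.09)
print("knob",P[m].max(0).round(4),np.median(P[m][:,2]))
E
```

```text
t 6.15 pos [ 0.4789 -0.2715  0.2278] F [-0.12  0.46 -0.62] tool shift [-0.3141  0.0287 -0.1358]
[[-0.334  0.014  0.943]
 [-0.943  0.004 -0.334]
 [-0.008 -1.     0.012]]
knob [ 0.4912 -0.2613  0.0659] 0.06281183859310202
```

The knob has sprung back to 0.066. Next I swing over to the broken slab, staying high.

Emit:
arm_command:
  plan:
    - {"ax":0,"ay":-6,"az":0,"dx":-0.055,"dy":0,"dz":-0.018,"gripper":0}
    - {"ax":0,"ay":-6,"az":0,"dx":-0.055,"dy":0,"dz":-0.018,"gripper":0}
    - {"ax":0,"ay":-6,"az":0,"dx":-0.055,"dy":0,"dz":-0.018,"gripper":0}
    - {"ax":0,"ay":-6,"az":0,"dx":-0.055,"dy":0,"dz":-0.018,"gripper":0}
    - {"ax":0,"ay":-6,"az":0,"dx":-0.055,"dy":0,"dz":-0.018,"gripper":0}
    - {"ax":0,"ay":-6,"az":0,"dx":-0.04,"dy":0,"dz":-0.01,"gripper":0}
    - {"ax":0,"ay":0,"az":0,"dx":0,"dy":0,"dz":0,"gripper":0}

```text
time_s: 7.08
tool_pos: [0.4007, 0.0569, 0.2199]
tcp_rot: [-1.337, 0.975, -0.979]
force: [0.4, -1.1, 0.4]
opening: 0.004
```

```bash
python3 go.py 0.4555 0.070 0.20
```

```text
t 7.075 pos [0.4007 0.0569 0.2199] F [ 0.35 -1.09  0.38] tool shift [0.0042 0.0202 0.0561]
[[ 0.306  0.004  0.952]
 [-0.952  0.001  0.306]
 [-0.    -1.     0.004]]
```

Emit:
arm_command:
  plan:
    - {"ax":0,"ay":0,"az":0,"dx":0.002,"dy":0,"dz":0.03,"gripper":0}
    - {"ax":0,"ay":0,"az":0,"dx":0.002,"dy":0,"dz":0.026,"gripper":0}
    - {"ax":0,"ay":0,"az":0,"dx":0,"dy":0,"dz":0,"gripper":0}

```text
time_s: 7.45
tool_pos: [0.4563, 0.0693, 0.2178]
tcp_rot: [-1.339, 0.979, -0.979]
force: [0.3, 0.2, 0.1]
opening: -0.002
```

```bash
python3 go.py 0.4555 0.070 0.064
```

```text
t 7.45 pos [0.4563 0.0693 0.2178] F [0.33 0.15 0.06] tool shift [-0.0009  0.1538 -0.0006]
[[ 0.303  0.001  0.953]
 [-0.953  0.     0.303]
 [-0.    -1.     0.001]]
```

Emit:
arm_command:
  plan:
    - {"ax":0,"ay":0,"az":0,"dx":-0.001,"dy":0.03,"dz":-0.0005,"gripper":0}
    - {"ax":0,"ay":0,"az":0,"dx":0,"dy":0.05,"dz":0,"gripper":0}
    - {"ax":0,"ay":0,"az":0,"dx":0,"dy":0.04,"dz":0,"gripper":0}
    - {"ax":0,"ay":0,"az":0,"dx":0,"dy":0.02,"dz":0,"gripper":0}
    - {"ax":0,"ay":0,"az":0,"dx":0,"dy":0,"dz":0,"gripper":0}

```text
time_s: 8.07
tool_pos: [0.4531, 0.0659, 0.0716]
tcp_rot: [-1.34, 0.986, -0.985]
force: [0.3, 0.1, -0.2]
opening: 0.001
```

```bash
python3 go.py 0.4555 0.070 0.064;python3 - <<'E'
from h import *
d=get_image("side");cv2.imwrite("pics/p1.png",cv2.resize(d["image"][110:310,180:480,::-1],(750,500),interpolation=cv2.INTER_CUBIC))
E
```

```text
t 8.075 pos [0.4531 0.0659 0.0716] F [ 0.32  0.1  -0.22] tool shift [-0.0032  0.0076  0.0035]
[[ 0.296 -0.003  0.955]
 [-0.955 -0.002  0.296]
 [ 0.001 -1.    -0.003]]
```

View pics/p1.png

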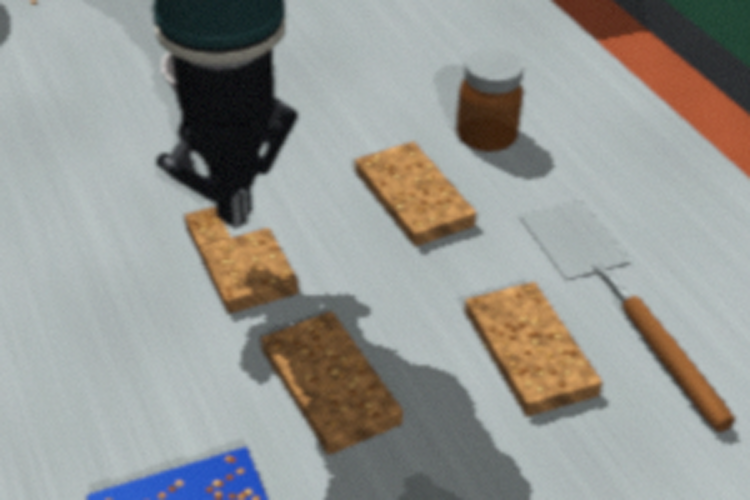

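The fingertips hang over the broken slab, shifted in the view by parallax, and touch nothing. I'll make a small trim and then hold.

Emit:
arm_command:
  plan:
    - {"ax":0,"ay":0,"az":0,"dx":-0.003,"dy":0.007,"dz":0.0035,"gripper":0}
    - {"ax":0,"ay":0,"az":0,"dx":0,"dy":0,"dz":0,"gripper":0}

```text
time_s: 8.38
tool_pos: [0.457, 0.0702, 0.0665]
tcp_rot: [-1.337, 0.984, -0.986]
force: [0.8, -0.4, 0.3]
opening: 0.004
```

```bash
python3 go.py 0.4555 0.070 0.064
```

```text
t 8.375 pos [0.457  0.0702 0.0665] F [ 0.84 -0.42  0.29] tool shift [-0.0003  0.0025 -0.0014]
[[ 0.296  0.001  0.955]
 [-0.955 -0.001  0.296]
 [ 0.001 -1.     0.   ]]
```

Emit:
arm_command:
  plan:
    - {"ax":0,"ay":0,"az":0,"dx":0,"dy":0,"dz":0,"gripper":0}
    - {"ax":0,"ay":0,"az":0,"dx":0,"dy":0,"dz":0,"gripper":0}
    - {"ax":0,"ay":0,"az":0,"dx":0,"dy":0,"dz":0,"gripper":0}
    - {"ax":0,"ay":0,"az":0,"dx":0,"dy":0,"dz":0,"gripper":0}
    - {"ax":0,"ay":0,"az":0,"dx":0,"dy":0,"dz":0,"gripper":0}
    - {"ax":0,"ay":0,"az":0,"dx":0,"dy":0,"dz":0,"gripper":0}
    - {"ax":0,"ay":0,"az":0,"dx":0,"dy":0,"dz":0,"gripper":0}
    - {"ax":0,"ay":0,"az":0,"dx":0,"dy":0,"dz":0,"gripper":0}
    - {"ax":0,"ay":0,"az":0,"dx":0,"dy":0,"dz":0,"gripper":0}
    - {"ax":0,"ay":0,"az":0,"dx":0,"dy":0,"dz":0,"gripper":0}

```text
time_s: 9.62
tool_pos: [0.4575, 0.0704, 0.0676]
tcp_rot: [-1.335, 0.983, -0.986]
force: [0.4, -0.8, -0.1]
opening: 0.0
```

```bash
python3 go.py 0.4555 0.070 0.064
```

```text
t 9.625 pos [0.4575 0.0704 0.0676] F [ 0.35 -0.79 -0.13] tool shift [-0.0002  0.0035 -0.002 ]
[[ 0.296  0.002  0.955]
 [-0.955 -0.     0.296]
 [ 0.001 -1.     0.002]]
```

Emit:
arm_command:
  plan:
    - {"ax":0,"ay":0,"az":0,"dx":0,"dy":0,"dz":0,"gripper":0}
    - {"ax":0,"ay":0,"az":0,"dx":0,"dy":0,"dz":0,"gripper":0}
    - {"ax":0,"ay":0,"az":0,"dx":0,"dy":0,"dz":0,"gripper":0}
    - {"ax":0,"ay":0,"az":0,"dx":0,"dy":0,"dz":0,"gripper":0}
    - {"ax":0,"ay":0,"az":0,"dx":0,"dy":0,"dz":0,"gripper":0}
    - {"ax":0,"ay":0,"az":0,"dx":0,"dy":0,"dz":0,"gripper":0}
    - {"ax":0,"ay":0,"az":0,"dx":0,"dy":0,"dz":0,"gripper":0}
    - {"ax":0,"ay":0,"az":0,"dx":0,"dy":0,"dz":0,"gripper":0}
    - {"ax":0,"ay":0,"az":0,"dx":0,"dy":0,"dz":0,"gripper":0}
    - {"ax":0,"ay":0,"az":0,"dx":0,"dy":0,"dz":0,"gripper":0}

```text
time_s: 10.88
tool_pos: [0.4575, 0.0704, 0.0676]
tcp_rot: [-1.335, 0.983, -0.987]
force: [-0.3, -0.6, 0.5]
opening: 0.002
```

```bash
python3 go.py 0.4555 0.070 0.064
```

```text
t 10.875 pos [0.4575 0.0704 0.0676] F [-0.33 -0.6   0.46] tool shift [-0.0002  0.0035 -0.002 ]
[[ 0.296  0.002  0.955]
 [-0.955 -0.     0.296]
 [ 0.001 -1.     0.002]]
```

Held still within 1 mm, with the tips about 39 mm above the slab. I'll hold a little longer for margin, then draw back up and to the left, away from all the slabs.

Emit:
arm_command:
  plan:
    - {"ax":0,"ay":0,"az":0,"dx":0,"dy":0,"dz":0,"gripper":0}
    - {"ax":0,"ay":0,"az":0,"dx":0,"dy":0,"dz":0,"gripper":0}
    - {"ax":0,"ay":0,"az":0,"dx":0,"dy":0,"dz":0,"gripper":0}
    - {"ax":0,"ay":0,"az":0,"dx":0,"dy":0,"dz":0,"gripper":0}
    - {"ax":0,"ay":0,"az":0,"dx":0,"dy":-0.03,"dz":0,"gripper":0}
    - {"ax":0,"ay":0,"az":0,"dx":0,"dy":-0.05,"dz":0,"gripper":0}
    - {"ax":0,"ay":0,"az":0,"dx":0,"dy":-0.05,"dz":0,"gripper":0}
    - {"ax":0,"ay":0,"az":0,"dx":0,"dy":-0.05,"dz":0,"gripper":0}
    - {"ax":0,"ay":0,"az":0,"dx":0,"dy":0,"dz":0,"gripper":0}

```text
time_s: 12.0
tool_pos: [0.4567, 0.0701, 0.2531]
tcp_rot: [-1.336, 0.984, -0.987]
force: [0.2, -0.5, -1.2]
opening: -0.002
```

Emit:
arm_command:
  plan:
    - {"ax":0,"ay":-6,"az":0,"dx":-0.05,"dy":0,"dz":0.005,"gripper":0}
    - {"ax":0,"ay":-6,"az":0,"dx":-0.05,"dy":0,"dz":0.005,"gripper":0}
    - {"ax":0,"ay":-6,"az":0,"dx":-0.05,"dy":0,"dz":0.005,"gripper":0}
    - {"ax":0,"ay":-6,"az":0,"dx":-0.05,"dy":0,"dz":0.005,"gripper":0}
    - {"ax":0,"ay":-6,"az":0,"dx":-0.05,"dy":0,"dz":0.005,"gripper":0}
    - {"ax":0,"ay":-6,"az":0,"dx":-0.05,"dy":0,"dz":0.005,"gripper":0}
    - {"ax":0,"ay":-6,"az":0,"dx":-0.05,"dy":0,"dz":0.005,"gripper":0}
    - {"ax":0,"ay":-6,"az":0,"dx":-0.05,"dy":0,"dz":0.005,"gripper":0}
    - {"ax":0,"ay":0,"az":0,"dx":0,"dy":0,"dz":0,"gripper":0}
    - {"ax":0,"ay":0,"az":0,"dx":0,"dy":0,"dz":0,"gripper":0}

```text
time_s: 13.25
tool_pos: [0.2357, 0.4052, 0.2475]
tcp_rot: [-1.552, 0.321, -0.319]
force: [0.5, 0.1, -0.5]
opening: 0.002
```

```bash
python3 go.py 0.4555 0.070 0.018;python3 - <<'E'
from h import *
o=[]
for c in("top","side"):
    d=get_image(c);o.append(cv2.resize(d["image"][:,:,::-1],(480,300)))
    for t in("bell_top","broken","whole_a"): print(c,t,[(round(float(r["score"]),2),np.round(r["location"],3)) for r in landmark_of(c,t)])
cv2.imwrite("pics/end.png",np.vstack(o))
E
```

```text
t 13.25 pos [0.2357 0.4052 0.2475] F [ 0.47  0.13 -0.53] tool shift [ 0.3347  0.2307 -0.2194]
[[ 0.918 -0.002  0.396]
 [-0.396 -0.005  0.918]
 [-0.    -1.    -0.005]]
top bell_top [(0.37, array([ 0.481, -0.273,  0.068]))]
top broken [(0.94, array([0.461, 0.08 , 0.002]))]
top whole_a [(0.93, array([ 0.329, -0.153,  0.002])), (0.92, array([ 0.637, -0.122,  0.001])), (0.84, array([ 0.474, -0.087, -0.001])), (0.64, array([ 0.64 ,  0.096, -0.   ]))]
side bell_top [(0.59, array([ 0.477, -0.272,  0.06 ]))]
side broken [(0.66, array([ 0.461,  0.081, -0.002]))]
side whole_a [(0.9, array([ 0.638, -0.115, -0.004])), (0.66, array([ 0.752,  0.152, -0.002])), (0.63, array([0.639, 0.094, 0.   ])), (0.62, array([ 0.477, -0.087,  0.002])), (0.59, array([ 0.326, -0.158, -0.001]))]
```

View pics/end.png

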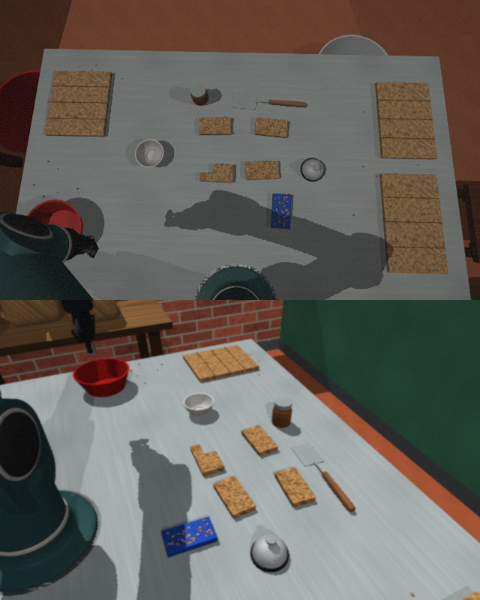

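The end pictures show everything where it was. The hand is about 40 cm away from the slab and clear of everything, and the knob is up.

```bash
python3 -c "
from cell import *
print(hand_in())"
```

```text
the job is handed in; nothing more can be done
None
```

I rang the bell, pointed at the slab with the broken corner and drew the hand back. The job was handed in about 13.5 s into the 43 s allowed.

- **Bell:** I pressed the knob down to its hard stop with the shut fingertips and let it go. The last step met the stop harder than I meant: the wrist force read 81 N right after, under the 120 N limit, and the peak within that step was not recorded. The knob measured about 66 mm high afterwards, so it is back up.
- **Pointing:** I held the fingertips still for about 3 s, roughly 39 mm above the middle of the broken slab and about 2 mm from its estimated centre. The wrist force stayed within noise (under 1 N).
- **Drawing back:** The hand ended about 40 cm from that slab, 0.25 m up and touching nothing.
- **Last checks:** The slabs, bowl, jar and spatula looked unmoved in both cameras. The networks put the four slabs within a few millimetres of where they were at the start, about 6 mm at most for one side-view reading, which is near their accuracy. One extra whole-slab report from the side camera, at (0.752, 0.152), is where the jar stands, so I took it as a false detection.

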